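# Set the portion stop and line up the cheese for cutting

## Robot

A 6-joint arm with a two-finger parallel gripper is mounted at the origin on a cart in front of the work surface, level with it; the furniture and walls round the work are solid. World frame = base frame: x ahead of the robot, y to its left, z up, the work surface at z = 0. Lengths are in m, angles in rad, forces in N, time in s.
With the tool pointing down it reaches from about 0.35 to 0.775 m from the base axis. Payload 5.5 kg.
Tool frame: the origin (TCP) lies midway between the tips of the shut fingers; the grasp point (between the pads) lies 19 mm behind it (robot.grip_point_offset is the z of the grasp point in the tool frame, in m); z points along the fingers, x is the direction in which the jaws open and shut, and the axes are right-handed (so a half turn about z gives the same grasp; the last joint's range is limited). The gripper opens to 85 mm and grips with 20 to 120 N. Pads are 22 mm wide; open, the fingers measure 114 mm over their backs; the gripper's body (76 mm by 85 mm) begins 54 mm behind the grasp point. The pads swing forward as they close: fully open they stand 13 mm farther back than shut.
Start: joints at [-1.451, 0.313, 0.046, 1.304, 0, 1.431], TCP at [0.148, -0.556, 0.231] pointing down, gripper open.
Joint ranges: [-2.76, 2.76], [-0.86, 1.69], [-1.03, 1.26], [-2.2, 2.34], [-1.47, 1.5], [-3.14, 3.14]. Speed limits (rad/s): [2.57, 2.57, 3.14, 3.14, 3.14, 3.14].

## Interface

Orientations are given as a unit quaternion [w, x, y, z].
In Python, from cell import robot gives the robot as it stands. The module is installed in compiled form; this text tells all that it offers.
- The arm moves only by the shell command python3 -m creep 'ROWS' [FORCE]. ROWS is JSON, a list of rows, each an object with "rotation": the turn, a rotation vector about the tool's x, y, z in degrees, a list of three; "slide": the shift along the tool's x, y, z in mm, a list of three; "grip": the opening, from -1 (shut) to 1 (fully open), so that 0 is half open. In form: [{"rotation": [rx, ry, rz], "slide": [dx, dy, dz], "grip": grip}, ...]. A call has 1 to 5 rows; each row is the pose to reach, as a shift and turn from the pose measured when the call began, along the tool's axes at that moment; what a row does not reach only later rows make up. A row lasts 1/10 s, in which the tool goes at most 50 mm and 8.59 degrees, less where a joint would pass 70% of its speed; a pose out of reach is approached as far as the arm can. A call with a gripper value outside its range is refused whole. The fingers move at their own pace and stop on an object; FORCE is the grip in N (left out, the last holds). Time passes only in rows, so rows that repeat a pose let the fingers close. It gives the time, the measured TCP pose, the force and the opening at its end, in the units of the state.
- robot.sense(): the state, without advancing time (a new reading comes with each control period).
- robot.capture(name): name is "side" or "top" or "wrist"; returns a dict with "image" (480x640x3 uint8, red, green, blue), "range_z" (480x640 float32, m along the optical axis (not along the pixel's ray), 0 where there is no reading), "fov_y" (degrees; the focal length in pixels is half the picture's height over the tangent of half this angle, whatever the lens; pixels are square), "cx", "cy" (the principal point, pixels), "world_from_camera" (4x4, takes a point from camera to world coordinates). Camera axes: x right, y down, z forward; pixel columns grow to the right and rows downward; lengths in m; the calibration is good to about 2 mm. A picture is of the moment at which its call begins.
- robot.sign_off(): hands the job in, once; it reports no verdict.
The state is a dict: "t": time; "joint_positions": joint angles; "qvel": joint speeds; "effort": joint torques, N m; "tool_pos": TCP position; "tool_rot": TCP orientation; "wrist_force": force on the tool from outside, world axes, zero at the start; "ft_torque": the same for the moment, N m; "grip_width": finger opening in m.
Only numpy, scipy, OpenCV 4.12 (cv2) and the standard library are available. Lean on these libraries where they do the work, as an engineer would, in place of code of your own. Each camera call takes 0.05 s, during which the arm holds its last target.

## Task

Get the cheese ready for cutting into portions of the middle size: push the portion stop along its rail until it clicks into the middle of the three notches, the one with two dots. Then push the block of cheese back flat against the rail and along it until its end rests against the steel plate of the stop, with the stop still seated in that notch. Only push with the fingers: do not lift anything, and leave the mug, the spice jar, the knife and the portion already cut where they are.

Things in the scene. Friction and masses are not known exactly. Their poses are not given: they have to be found in the camera images.
- board: wooden chopping board 230 (x) x 320 (y) x 22 mm, fixed to the worktop. Origin: centre of its underside, on the worktop; x points to its far long edge, y along it to the left, z up. The rail lies along its far edge. A thin dark line across the board at y = 0 is the cut line.
- gauge_rail: aluminium rail (the fence) along the board's y: 24 mm wide, 16 mm high, 300 mm long. Origin: centre of its underside, on the board's top, at x = +95 mm of the board; its near upright face is at x = -12 mm. On top a steel strip, 8 mm wide, 5 mm high, with three open notches 9 mm wide, 20 mm apart, at y = 43, 63, 83 mm, with one, two and three dots beside them
- portion_stop (a joint): travel in m of the stop, a carriage on the rail, along the board's +y, 0 to 0.088. Notches at 0.005 (one dot), 0.025 (middle, two dots), 0.045 (three dots); starts left of them all. Slides with 2 to 3 N and stays where left. A sprung ball drops into each notch: the push vanishes some 5 mm off and it snaps in by itself; about 12 to 16 N push it out again, either way
- stop_grip (a point): centre of the orange thumb block on top of the stop, the place to push: 28 (x) x 26 (y) mm, upright sides, 31 to 61 mm above the board (point 46 mm above it); a white pin in its top sinks 2 mm when the ball drops into a notch. Below it a black saddle 37 x 36 mm, up to 33 mm above the board. Axes as the board's
- stop_face (a point): centre of the face of the steel stop plate that the cheese shall rest against, 20 mm + the joint value left of the cut line; it looks to the board's -y. Plate 4 mm thick, reaching from the saddle towards the near edge, over x = +16 to +82 mm of the board, 3 to 43 mm above it. Axes as the board's
- middle_notch (a point): centre of the middle notch (two dots), at the top of the steel strip, 43 mm above the worktop; the stop is seated in it when the orange block stands centred over it. Axes as the board's
- cheese: block of firm yellow cheese with an orange-brown rind, 60 (x) x 110 (y) x 55 (z) mm, about 0.36 kg, loose on the right half of the board, a little askew and 9 to 25 mm short of the rail. Origin: centre of its underside; y along it, towards the stop. It slides on the board with 2 to 3 N. Flat against the rail its origin lies at x = +53 mm of the board
- cheese_end (a point): centre of the left end face of the cheese, the one that goes against the stop plate; 55 mm from its origin along its y and 27.5 mm above its underside
- cut_portion: portion already cut, 60 x 45 x 55 mm, loose on the front left of the board: leave it alone. Origin: centre of its underside
- knife: kitchen knife, 27 x 295 x 15 mm, lying on the worktop to the left of the board, handle towards the robot: leave it alone. Origin: at the heel, where handle and blade meet; its blade lies along its own +y
- mug: dotted white mug, 82 x 117 x 91 mm, behind the board: leave it alone. Origin: centre of its underside
- spice_jar: small glass spice jar with a white lid, 41 mm across, 105 mm high, behind the board: leave it alone. Origin: centre of its underside
Things that resemble listed ones, but are neither listed nor needed, are in the scene too. Leave any pink look-alike of the cheese alone.

How it is judged:
By the outcome, as a careful person would: the job done as asked, in the order asked, and still so for the second after the job is handed in, with the robot touching nothing.
It also fails if it takes over 72 s, if anything falls off the work surface, if the arm or the gripper's body presses on something with over 40 N, if the wrist force passes 120 N, or if a joint passes its speed limit or range.

## Working session

There is one attempt and no reset: what is moved stays moved. The work goes in short steps, Python scripts to look and compute and a shell command to move; the robot and the scene stay as the last step left them, time stands still between calls to the robot, and variables do not carry over. Pictures are saved under pics/ and viewed, and the job is handed in when it is done.

```bash
mkdir -p pics
cat > h.py <<'E'
import numpy as np, cv2, pickle
from cell import robot
def cap(n,tag):
    c=robot.capture(n); pickle.dump(c,open(f'{tag}.pkl','wb')); cv2.imwrite(f'pics/{tag}.png',c['image'][:,:,::-1]); return c
def load(t): return pickle.load(open(f'{t}.pkl','rb'))
def f(c): return 240/np.tan(np.radians(c['fov_y'])/2)
def p3(c,u,v,z=None):
    F=f(c)
    if z is None:
        p=c['range_z'][int(v)-1:int(v)+2,int(u)-1:int(u)+2]; z=np.median(p)
    q=np.array([(u-c['cx'])/F*z,(v-c['cy'])/F*z,z,1]); return (c['world_from_camera']@q)[:3]
def onz(c,u,v,h):
    M=c['world_from_camera'];d=M[:3,:3]@np.array([(u-c['cx'])/f(c),(v-c['cy'])/f(c),1]);o=M[:3,3]
    return o+d*(h-o[2])/d[2]
def proj(c,p):
    q=np.linalg.inv(c['world_from_camera'])@np.append(p,1);return q[0]/q[2]*f(c)+c['cx'],q[1]/q[2]*f(c)+c['cy']
def crop(c,u,v,w,h,s,tag):
    im=c['image'][v:v+h,u:u+w,::-1]; cv2.imwrite(f'pics/{tag}.png',cv2.resize(im,None,fx=s,fy=s,interpolation=cv2.INTER_CUBIC))
E
python3 - <<'E'
from h import *
for n in ['top','side']: 
    c=cap(n,n+'1'); print(n,c['fov_y'],c['cx'],c['cy'],c['world_from_camera'].round(3).tolist())
s=robot.sense();print(s)
E
```

```text
top 43.39115814094142 313.1928681347963 226.4434375329678 [[0.028, -0.983, 0.183, 0.311], [-0.999, -0.03, -0.012, 0.041], [0.018, -0.182, -0.983, 1.354], [0.0, 0.0, 0.0, 1.0]]
side 51.84491469265769 319.4188625368763 240.31270210542425 [[0.916, -0.242, 0.321, 0.274], [-0.401, -0.528, 0.748, -0.611], [-0.012, -0.814, -0.581, 0.546], [0.0, 0.0, 0.0, 1.0]]
{'t': 0.1, 'joint_positions': array([-1.45062257e+00,  3.13931757e-01,  4.51212581e-02,  1.30362426e+00,
        8.74618449e-06,  1.43120341e+00]), 'qvel': array([ 0.00064823,  0.0001721 ,  0.00491886,  0.0031598 , -0.00110732,
       -0.00012429]), 'effort': array([ 1.85337478e-03, -4.81725776e+01,  2.99242920e+01,  1.27964621e-02,
       -1.16492711e-04,  1.75115730e-05]), 'tool_pos': array([ 0.14763423, -0.5552571 ,  0.23050611]), 'tool_rot': array([-5.87933390e-04,  7.92733944e-01, -6.09567243e-01, -5.70500353e-04]), 'wrist_force': array([ 0.21926849, -1.254369  ,  0.79118667]), 'ft_torque': array([-0.00639487,  0.01426007, -0.00879888]), 'grip_width': 0.08503259103349474}
```

View pics/top1.png

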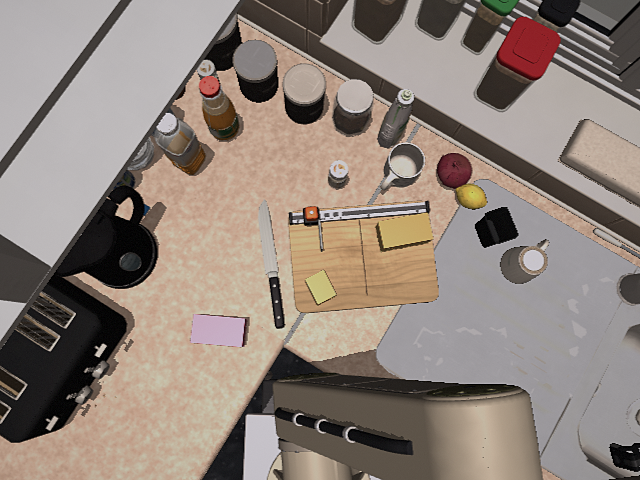

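View pics/side1.png

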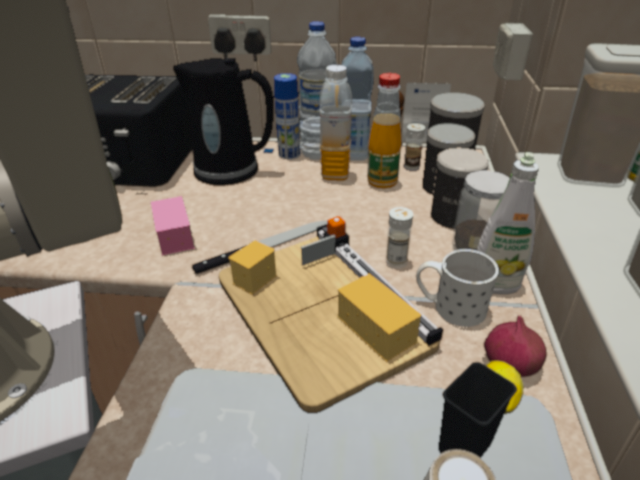

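The top view shows the board spanning (290,207) to (438,310). The orange thumb block is at (311,213), the cheese at (404,231), the cut portion at (321,287) and the mug at (404,165). The spice jar is at (339,172), the knife at (270,265) and the pink look-alike at (218,331).

Run:
```python
from h import *
c=load('top1'); crop(c,280,190,170,125,4.7,'t1c'); 
crop(c,285,195,80,60,10,'t1d')
```

```text
(no output)
```

View pics/t1c.png

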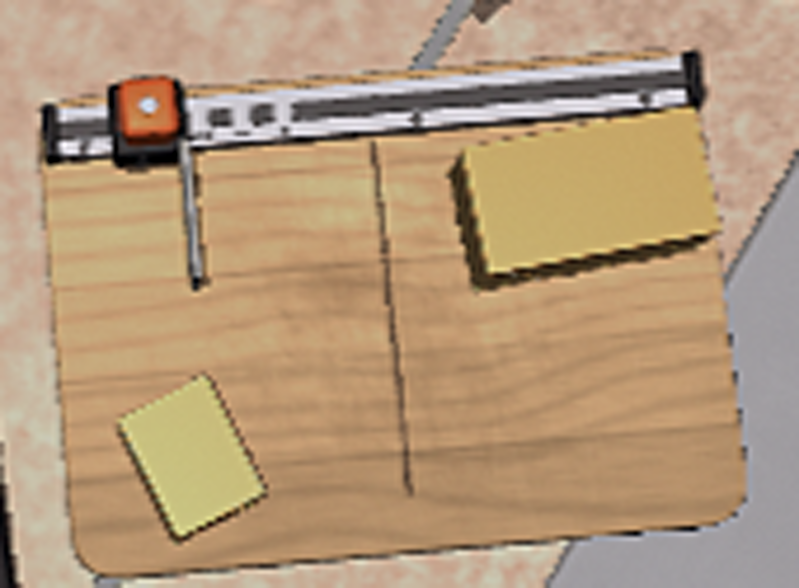

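View pics/t1d.png

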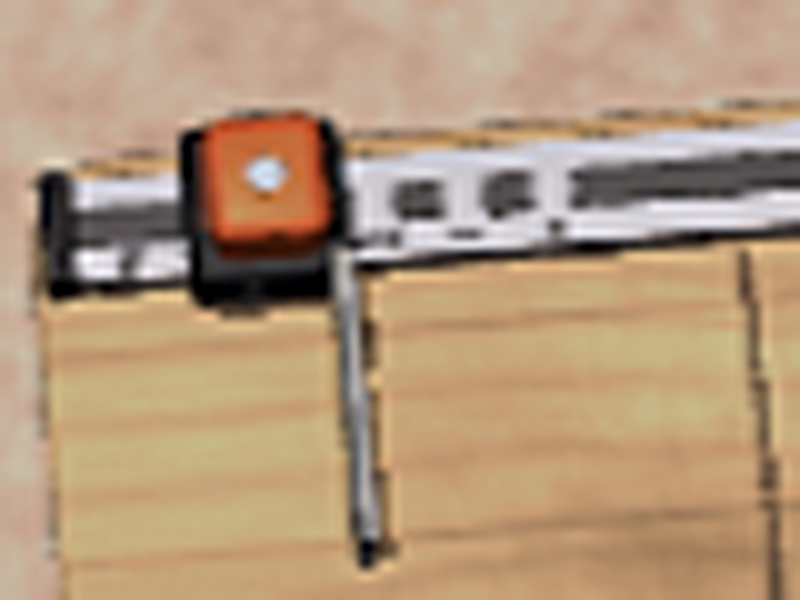

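The close crop shows the orange block with its white pin at (311.5,212). The notch gaps are at about (322,216), (331,214) and (340,213); one dot is nearest the cut line, so two dots is (331,214).

Run:
```python
from h import *
c=load('top1')
k=lambda x,y:(280+(x+.5)/4.7-.5,190+(y+.5)/4.7-.5)
P={'cut_far':(373,140,.022),'cut_near':(410,495,.022),'rail_capL_far':(50,105,.038),'rail_capL_near':(52,163,.022),'capR_far':(690,53,.038),'capR_near':(697,106,.022),
'board_Nleft_edge':(43,170,.022),'bl2':(72,520,.022),'br1':(702,130,.022),'br2':(742,440,.022),'bn1':(150,571,.022),'bn2':(650,533,.022),
'pin':(148,105,.083),'ch_fl':(465,150,.077),'ch_fr':(693,109,.077),'ch_nr':(720,232,.077),'ch_nl':(488,272,.077),
'plate_far':(186,145,.065),'plate_near':(196,283,.065),'notch2':(280+0,0,0)}
P['notch2']=((331.7-280)*4.7,(213.9-190)*4.7,.043)
P['notch1']=((340.9-280)*4.7,(213.-190)*4.7,.043)
for n,(x,y,h) in P.items():
    u,v=k(x,y); print(n,onz(c,u,v,h).round(4), p3(c,round(u),round(v)).round(4))
```

```text
cut_far [ 0.5783 -0.0787  0.022 ] [ 0.5785 -0.0784  0.0256]
cut_near [ 0.4092 -0.0984  0.022 ] [ 0.4092 -0.0988  0.0211]
rail_capL_far [0.5873 0.0762 0.038 ] [0.5861 0.0766 0.043 ]
rail_capL_near [0.5624 0.0747 0.022 ] [0.5606 0.0737 0.0349]
capR_far [ 0.6222 -0.2282  0.038 ] [ 0.6214 -0.2269  0.0399]
capR_near [ 0.5999 -0.2347  0.022 ] [ 0.5954 -0.2303  0.0444]
board_Nleft_edge [0.5588 0.0789 0.022 ] [0.5583 0.0784 0.0219]
bl2 [0.393  0.0596 0.022 ] [0.3936 0.0594 0.0211]
br1 [ 0.5882 -0.237   0.022 ] [ 0.5878 -0.2361  0.0269]
br2 [ 0.4396 -0.2548  0.022 ] [ 0.4402 -0.254   0.0206]
bn1 [0.3705 0.0225 0.022 ] [0.3707 0.0214 0.0219]
bn2 [ 0.3948 -0.2111  0.022 ] [ 0.3959 -0.2147  0.0039]
pin [0.5792 0.0302 0.083 ] [0.5784 0.0304 0.0864]
ch_fl [ 0.5639 -0.1162  0.077 ] [ 0.5629 -0.1171  0.0771]
ch_fr [ 0.5865 -0.2214  0.077 ] [ 0.5861 -0.2214  0.0766]
ch_nr [ 0.5293 -0.2334  0.077 ] [ 0.5413 -0.249   0.0066]
ch_nl [ 0.5076 -0.1271  0.077 ] [ 0.5092 -0.1267  0.0726]
plate_far [0.5647 0.0119 0.065 ] [0.5659 0.0123 0.064 ]
plate_near [0.5002 0.0056 0.065 ] [0.5045 0.0054 0.0327]
notch2 [ 0.5855 -0.0151  0.043 ] [ 0.5852 -0.0146  0.039 ]
notch1 [ 0.5882 -0.0355  0.043 ] [ 0.5882 -0.0369  0.0389]
```

The joint starts at about 0.070. The board origin is about (0.498, -0.088) with yaw 6.6°. I'll write a helper that gives move distances in tool axes.

```bash
cat >> h.py <<'E'
from scipy.spatial.transform import Rotation as R
YAW=np.radians(6.6); XB=np.array([np.cos(YAW),np.sin(YAW),0]); YB=np.array([-np.sin(YAW),np.cos(YAW),0]); X0,Y0=.4845,-.1446
def b(p): return np.array([p@XB-X0,p@YB-Y0,p[2]])
def w(q): return XB*(q[0]+X0)+YB*(q[1]+Y0)+np.array([0,0,q[2]])
def pose(s=None):
    s=s or robot.sense(); return s['tool_pos'],R.from_quat(np.roll(s['tool_rot'],-1))
def st():
    s=robot.sense();p,r=pose(s);F=s['wrist_force'];print('t',round(s['t'],2),'board',(b(p)*1e3).round(1),'F_b',np.round([F@XB,F@YB,F[2]],1),'g',round(s['grip_width'],4))
def go(q,yawoff=0):
    p,r=pose();D=r.inv().apply(w(np.array(q))-p)*1e3
    Rt=R.from_matrix(np.c_[-YB,-XB,[0,0,-1]]); Rt=R.from_euler('z',yawoff,degrees=True)*Rt
    print('slide',D.round(1),'rot',np.degrees((r.inv()*Rt).as_rotvec()).round(2))
E
python3 -c "
from h import *
st();go([.095,.155,.2])"
```

```text
t 0.1 board [-401.7 -423.9  230.5] F_b [ 0.1 -1.3  0.8] g 0.085
slide [-501.3 -574.9   31.5] rot [-0.01  0.09  8.28]
```

```bash
python3 -m creep '[{"rotation":[0,0,4],"slide":[-30,-34,0],"grip":-1},{"rotation":[0,0,8.3],"slide":[-60,-69,0],"grip":-1},{"rotation":[0,0,8.3],"slide":[-90,-103,0],"grip":-1},{"rotation":[0,0,8.3],"slide":[-120,-137,0],"grip":-1},{"rotation":[0,0,8.3],"slide":[-150,-171,0],"grip":-1}]' 30
python3 -c "
from h import *
st();go([.095,.155,.2])"
```

```text
t: 0.6
tool_pos: [0.2749, -0.3646, 0.2304]
tool_rot: [-0.001, 0.746, -0.666, -0.001]
wrist_force: [0.5, -0.9, 0.7]
grip_width: 0.012
t 0.6 board [-253.4 -249.1  230.4] F_b [ 0.4 -1.   0.7] g 0.012
slide [-404.4 -348.    31.3] rot [ 0.    0.13 -0.05]
```

```bash
python3 -m creep '[{"rotation":[0,0,0],"slide":[-35,-30,0],"grip":-1},{"rotation":[0,0,0],"slide":[-70,-60,0],"grip":-1},{"rotation":[0,0,0],"slide":[-105,-90,0],"grip":-1},{"rotation":[0,0,0],"slide":[-140,-120,0],"grip":-1},{"rotation":[0,0,0],"slide":[-175,-150,0],"grip":-1}]'
python3 -m creep '[{"rotation":[0,0,0],"slide":[-35,-30,0],"grip":-1},{"rotation":[0,0,0],"slide":[-70,-60,0],"grip":-1},{"rotation":[0,0,0],"slide":[-105,-90,0],"grip":-1},{"rotation":[0,0,0],"slide":[-140,-120,0],"grip":-1},{"rotation":[0,0,0],"slide":[-175,-150,0],"grip":-1}]'
python3 -c "
from h import *
st();go([.095,.155,.15])
c=cap('wrist','w1');print(c['fov_y'],c['world_from_camera'].round(3).tolist())"
```

```text
t: 1.1
tool_pos: [0.4044, -0.1717, 0.2307]
tool_rot: [-0.001, 0.746, -0.666, -0.001]
wrist_force: [1.7, -0.7, 0.8]
grip_width: 0.0001
t: 1.6
tool_pos: [0.5341, 0.0211, 0.2307]
tool_rot: [-0.001, 0.746, -0.666, -0.001]
wrist_force: [0.8, -1.1, -0.1]
grip_width: -0.0003
t 1.6 board [ 48.5 104.2 230.7] F_b [ 0.7 -1.2 -0.1] g -0.0003
slide [-50.7 -46.5  80.8] rot [ 0.04  0.13 -0.04]
59.620801832933985 [[0.113, -0.943, -0.313, 0.614], [-0.994, -0.108, -0.033, 0.03], [-0.003, 0.315, -0.949, 0.374], [0.0, 0.0, 0.0, 1.0]]
```

View pics/w1.png

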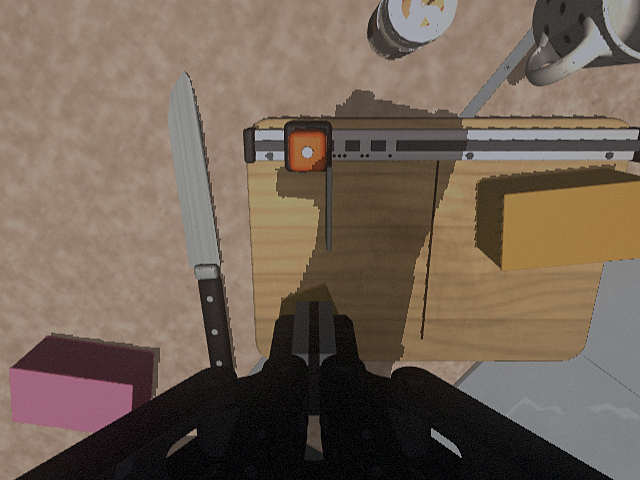

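Run:
```python
from h import *
c=load('w1'); crop(c,240,105,200,150,4,'w1c')
```

```text
(no output)
```

View pics/w1c.png

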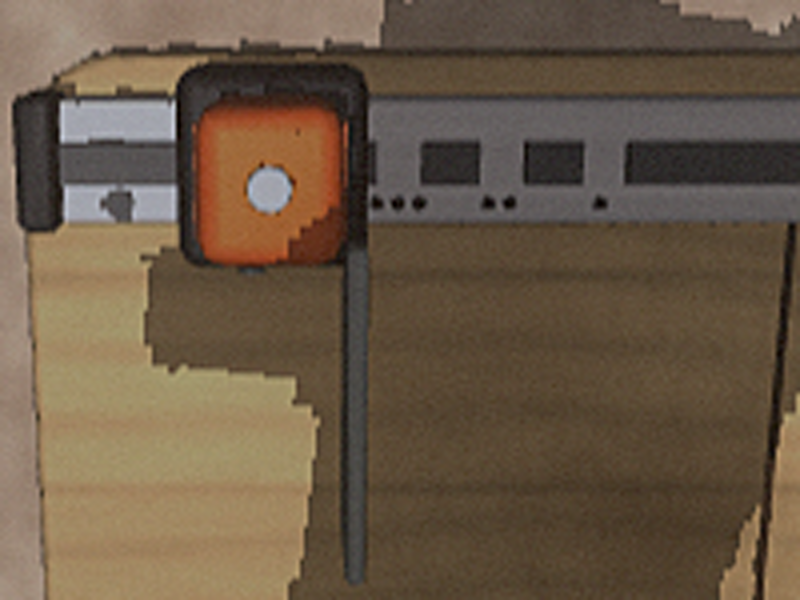

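The crop shows three dots under (398,205), two under (500,203) and one at (600,203). The middle notch is centred at crop (502,163), and the pin is at (269,190).

Run:
```python
from h import *
c=load('w1'); k=lambda x,y:(240+(x+.5)/4-.5,105+(y+.5)/4-.5)
for n,x,y,h in [('n2',502,163,.043),('n1',604,163,.043),('n3',398,163,.043),('pin',269,190,.083),('plate_near',355,582,.065),('cutfar',793,225,.022),('railnear1',80,222,.038),('railnear2',780,222,.038),('blockR',348,200,.083),('blockL',195,200,.083)]:
    print(n,(b(onz(c,*k(x,y),h))*1e3).round(1))
for n,u,v,h in [('cutnear',422,338,.022),('ch_top_nl',503,268,.077),('ch_top_fl',503,191,.077),('ch_bot_fl',478,234,.022)]:
    print(n,(b(onz(c,u,v,h))*1e3).round(1))
```

```text
n2 [95.5 65.  43. ]
n1 [95.5 45.2 43. ]
n3 [95.6 85.1 43. ]
pin [ 95.1 109.4  83. ]
plate_near [17.2 93.4 65. ]
cutfar [80.6  1.4 22. ]
railnear1 [ 83.7 147.9  38. ]
railnear2 [83.4  8.7 38. ]
blockR [93.4 95.9 83. ]
blockL [ 93.4 122.1  83. ]
cutnear [-88.2   1.2  22. ]
ch_top_nl [  6.9 -39.7  77. ]
ch_top_fl [ 66.6 -31.3  77. ]
ch_bot_fl [ 16.6 -39.8  22. ]
```

```bash
python3 -m creep '[{"rotation":[0,0,0],"slide":[-30,-25,0],"grip":-1},{"rotation":[0,0,0],"slide":[-51,-46,40],"grip":-1},{"rotation":[0,0,0],"slide":[-51,-46,80],"grip":-1},{"rotation":[0,0,0],"slide":[-51,-46,120],"grip":-1},{"rotation":[0,0,0],"slide":[-51,-46,163],"grip":-1}]'
python3 -m creep '[{"rotation":[0,0,0],"slide":[0,0,0],"grip":-1}]'
python3 -c "
from h import *
st()
c=cap('wrist','w2')
c=cap('side','s2');crop(c,270,190,160,120,5,'s2c')"
```

```text
t: 2.15
tool_pos: [0.5773, 0.0836, 0.0661]
tool_rot: [-0.003, 0.748, -0.663, -0.001]
wrist_force: [-0.1, -1.1, -0.1]
grip_width: 0.0006
t: 2.25
tool_pos: [0.572, 0.0837, 0.06]
tool_rot: [0.001, 0.748, -0.663, -0.006]
wrist_force: [-0.7, -0.5, 0.1]
grip_width: -0.0002
t 2.25 board [ 93.3 162.   60. ] F_b [-0.7 -0.4  0.1] g -0.0002
```

View pics/w2.png

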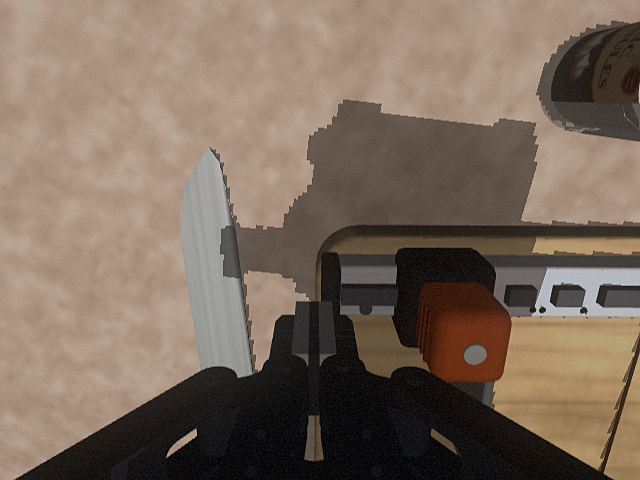

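View pics/s2c.png

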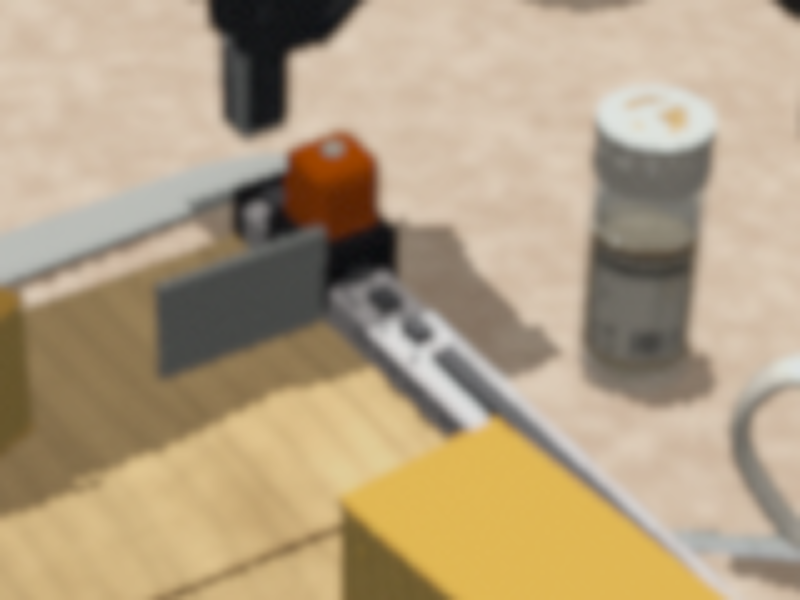

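The gripper tip is beside the block's left side with a gap. Next I approach and push in small steps.

```bash
python3 -m creep '[{"rotation":[0,0,0],"slide":[6,0,0],"grip":-1},{"rotation":[0,0,0],"slide":[12,0,0],"grip":-1},{"rotation":[0,0,0],"slide":[18,0,0],"grip":-1},{"rotation":[0,0,0],"slide":[22,0,0],"grip":-1},{"rotation":[0,0,0],"slide":[22,0,0],"grip":-1}]'
python3 -c "
from h import *
st();go([.095,.12,.063])"
```

```text
t: 2.85
tool_pos: [0.5795, 0.0609, 0.0663]
tool_rot: [-0.002, 0.748, -0.664, -0.002]
wrist_force: [0.1, -0.2, -1.2]
grip_width: -0.0001
t 2.85 board [ 98.1 138.5  66.3] F_b [ 0.  -0.2 -1.2] g -0.0001
slide [18.5  3.2  3.1] rot [-0.07  0.33  0.2 ]
```

```bash
python3 -m creep '[{"rotation":[0,0,0],"slide":[3,3,1],"grip":-1},{"rotation":[0,0,0],"slide":[6,3,2],"grip":-1},{"rotation":[0,0,0],"slide":[9,3,3],"grip":-1},{"rotation":[0,0,0],"slide":[12,3,3],"grip":-1},{"rotation":[0,0,0],"slide":[15,3,3],"grip":-1}]'
python3 -c "
from h import *
st()"
```

```text
t: 3.35
tool_pos: [0.5783, 0.0469, 0.0636]
tool_rot: [-0.003, 0.748, -0.663, -0.002]
wrist_force: [-0.8, 6.2, 4.0]
grip_width: -0.0001
t 3.35 board [ 95.3 124.7  63.6] F_b [-0.1  6.3  4. ] g -0.0001
```

```bash
python3 -m creep '[{"rotation":[0,0,0],"slide":[3,0,0],"grip":-1},{"rotation":[0,0,0],"slide":[6,0,0],"grip":-1},{"rotation":[0,0,0],"slide":[9,0,0],"grip":-1},{"rotation":[0,0,0],"slide":[9,0,0],"grip":-1}]'
python3 -c "
from h import *
st();cap('wrist','w3')"
```

```text
t: 3.75
tool_pos: [0.5792, 0.0373, 0.0633]
tool_rot: [-0.003, 0.748, -0.664, -0.002]
wrist_force: [0.2, -0.5, -0.2]
grip_width: 0.0
t 3.75 board [ 95.2 115.1  63.3] F_b [ 0.1 -0.5 -0.2] g 0.0
```

View pics/w3.png

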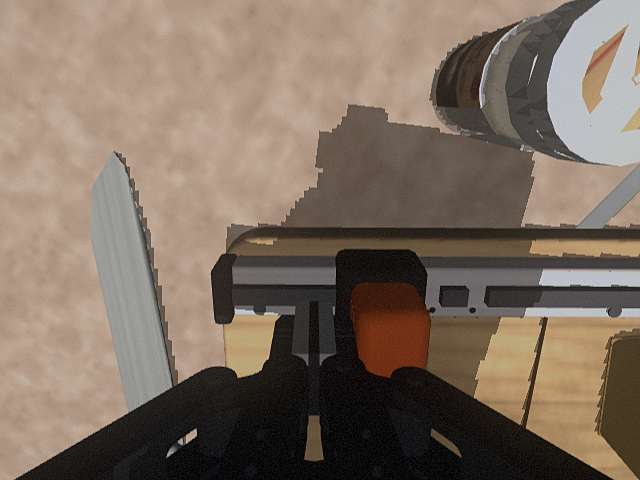

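The force vanished, so the stop has snapped into the three-dot notch. Now I push it out towards the middle notch in small steps.

```bash
python3 -m creep '[{"rotation":[0,0,0],"slide":[1.5,0,0],"grip":-1},{"rotation":[0,0,0],"slide":[3,0,0],"grip":-1},{"rotation":[0,0,0],"slide":[4,0,0],"grip":-1},{"rotation":[0,0,0],"slide":[4,0,0],"grip":-1}]'
python3 -c "
from h import *
st()"
python3 -m creep '[{"rotation":[0,0,0],"slide":[1,0,0],"grip":-1},{"rotation":[0,0,0],"slide":[2,0,0],"grip":-1},{"rotation":[0,0,0],"slide":[2,0,0],"grip":-1}]'
python3 -c "
from h import *
st()"
```

```text
t: 4.2
tool_pos: [0.5793, 0.0335, 0.063]
tool_rot: [-0.003, 0.748, -0.664, -0.003]
wrist_force: [-0.1, 2.1, -1.4]
grip_width: 0.0001
t 4.2 board [ 94.8 111.3  63. ] F_b [ 0.1  2.1 -1.4] g 0.0001
t: 4.5
tool_pos: [0.5793, 0.0331, 0.063]
tool_rot: [-0.004, 0.748, -0.663, -0.004]
wrist_force: [0.2, 7.4, 1.1]
grip_width: 0.0001
t 4.5 board [ 94.8 110.9  63. ] F_b [1.  7.3 1.1] g 0.0001
```

```bash
python3 -m creep '[{"rotation":[0,0,0],"slide":[3,0,0],"grip":-1},{"rotation":[0,0,0],"slide":[4,0,0],"grip":-1},{"rotation":[0,0,0],"slide":[4.5,0,0],"grip":-1}]'
python3 -c "
from h import *
st()"
```

```text
t: 4.8
tool_pos: [0.5794, 0.0325, 0.0631]
tool_rot: [-0.007, 0.749, -0.662, -0.006]
wrist_force: [-0.5, 16.2, 2.6]
grip_width: 0.0001
t 4.8 board [ 94.8 110.3  63.1] F_b [ 1.4 16.2  2.6] g 0.0001
```

```bash
python3 -m creep '[{"rotation":[0,0,0],"slide":[5,0,0],"grip":-1},{"rotation":[0,0,0],"slide":[5,0,0],"grip":-1}]'
python3 -c "
from h import *
st()"
```

```text
t: 5.0
tool_pos: [0.5795, 0.0312, 0.0632]
tool_rot: [-0.009, 0.75, -0.661, -0.009]
wrist_force: [-0.5, 13.1, 1.2]
grip_width: -0.0003
t 5.0 board [ 94.7 109.   63.2] F_b [ 1.  13.1  1.2] g -0.0003
```

```bash
python3 -m creep '[{"rotation":[0,0,0],"slide":[5,0,0],"grip":-1},{"rotation":[0,0,0],"slide":[5,0,0],"grip":-1}]'
python3 -c "
from h import *
st();go([.095,.1,.063])"
```

```text
t: 5.2
tool_pos: [0.5799, 0.0279, 0.0632]
tool_rot: [-0.01, 0.751, -0.66, -0.01]
wrist_force: [-0.5, 3.7, 0.3]
grip_width: 0.0002
t 5.2 board [ 94.7 105.6  63.2] F_b [-0.1  3.8  0.3] g 0.0002
slide [ 5.6 -0.2  0.1] rot [-0.12  1.61  0.73]
```

```bash
python3 -m creep '[{"rotation":[0,0.8,0.3],"slide":[2,0,0],"grip":-1},{"rotation":[0,1.6,0.7],"slide":[4,0,0],"grip":-1},{"rotation":[0,1.6,0.7],"slide":[6,0,0],"grip":-1},{"rotation":[0,1.6,0.7],"slide":[7,0,0],"grip":-1},{"rotation":[0,1.6,0.7],"slide":[8,0,0],"grip":-1}]'
python3 -c "
from h import *
st()"
```

```text
t: 5.7
tool_pos: [0.5809, 0.02, 0.0629]
tool_rot: [-0.001, 0.747, -0.665, 0.001]
wrist_force: [-0.5, 3.6, -1.6]
grip_width: -0.0002
t 5.7 board [94.9 97.7 62.9] F_b [-0.1  3.6 -1.6] g -0.0002
```

```bash
python3 -m creep '[{"rotation":[0,0,0],"slide":[1.5,0,0],"grip":-1},{"rotation":[0,0,0],"slide":[3,0,0],"grip":-1},{"rotation":[0,0,0],"slide":[3,0,0],"grip":-1}]'
python3 -c "
from h import *
st();cap('wrist','w4')"
```

```text
t: 6.0
tool_pos: [0.5815, 0.016, 0.063]
tool_rot: [-0.0, 0.747, -0.665, 0.001]
wrist_force: [0.5, -1.0, 1.0]
grip_width: -0.0002
t 6.0 board [94.9 93.6 63. ] F_b [ 0.4 -1.1  1. ] g -0.0002
```

View pics/w4.png

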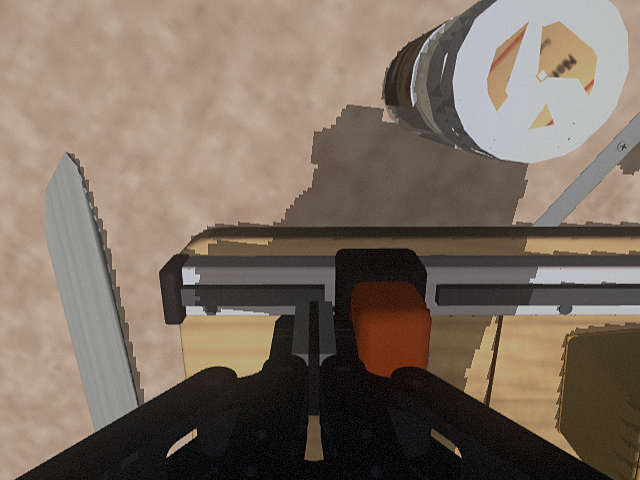

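The push vanished, so it has snapped in. I back off, rise and check the seating.

```bash
python3 -m creep '[{"rotation":[0,0,0],"slide":[-10,0,0],"grip":-1},{"rotation":[0,0,0],"slide":[-15,0,-30],"grip":-1},{"rotation":[0,0,0],"slide":[-5,30,-75],"grip":-1},{"rotation":[0,0,0],"slide":[20,60,-120],"grip":-1},{"rotation":[0,0,0],"slide":[50,90,-150],"grip":-1}]'
python3 -m creep '[{"rotation":[0,0,0],"slide":[0,0,0],"grip":-1}]'
python3 - <<'E'
from h import *
st(); c=cap('wrist','w5')
E
```

```text
t: 6.55
tool_pos: [0.5052, -0.0338, 0.2052]
tool_rot: [-0.001, 0.747, -0.664, 0.002]
wrist_force: [-0.1, -1.7, -0.5]
grip_width: 0.0
t: 6.65
tool_pos: [0.5052, -0.0361, 0.21]
tool_rot: [-0.002, 0.746, -0.666, 0.006]
wrist_force: [0.3, 0.0, 1.3]
grip_width: 0.0001
t 6.65 board [ 13.2  50.6 210. ] F_b [ 0.3 -0.   1.3] g 0.0001
```

View pics/w5.png

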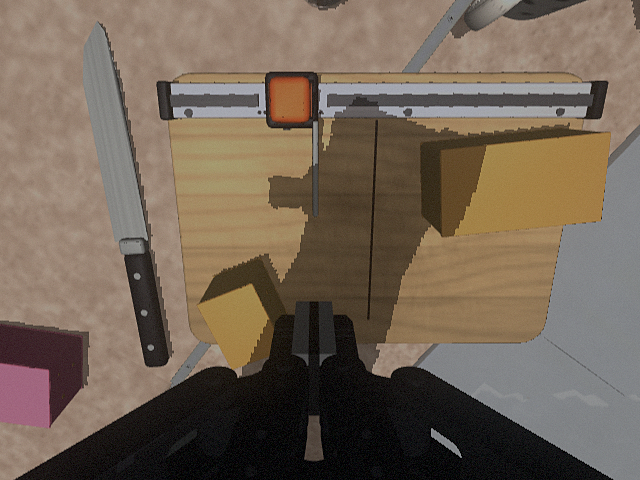

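Run:
```python
from h import *
c=load('w5'); crop(c,150,65,200,150,4,'w5c');crop(c,410,115,210,130,3.8,'w5d')
```

```text
(no output)
```

View pics/w5c.png

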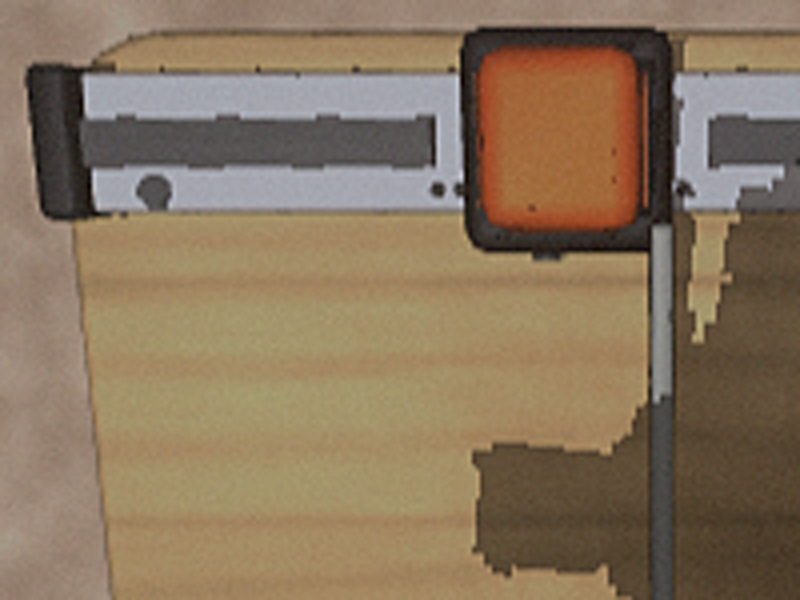

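View pics/w5d.png

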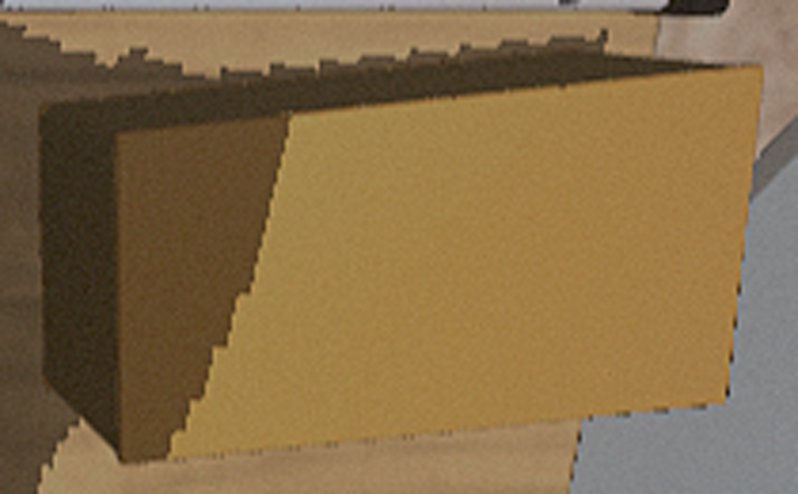

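The stop covers the two-dot notch: dots show on the left at (437,190) and (460,190), the single dot on the right at (683,188), and the pin has sunk. The cheese top corners in the crop are (117,132), (762,68), (727,402) and (121,462).

Run:
```python
from h import *
c=load('w5'); k=lambda x,y:(410+(x+.5)/3.8-.5,115+(y+.5)/3.8-.5)
C=np.array([b(onz(c,*k(x,y),.077)) for x,y in [(117,132),(762,68),(727,402),(121,462)]])*1e3
print(C.round(1),C.mean(0).round(1)); d=C[0]-C[1]; print(np.degrees(np.arctan2(-d[0],d[1])))
d=C[3]-C[2]; print(np.degrees(np.arctan2(-d[0],d[1])))
k=lambda x,y:(150+(x+.5)/4-.5,65+(y+.5)/4-.5)
for n,x,y,h in [('blkL',479,140,.083),('blkR',637,140,.083),('notchEdges',437,140,.043),('railnear',300,212,.038),('plate',662,230,.065),('plface',672,500,.065)]: print(n,(b(onz(c,*k(x,y),h))*1e3).round(1))
st();go([-.03,-.09,.12])
```

```text
[[  64.4  -32.6   77. ]
 [  74.8 -141.4   77. ]
 [  16.  -147.7   77. ]
 [   5.1  -38.7   77. ]] [ 40.1 -90.1  77. ]
5.435786114059818
5.720471654386912
blkL [95.4 77.1 83. ]
blkR [95.3 52.9 83. ]
notchEdges [95.8 88.3 43. ]
railnear [ 83.6 114.2  38. ]
plate [81.3 48.9 65. ]
plface [35.8 47.2 65. ]
t 6.7 board [ 13.9  51.7 208.3] F_b [0.4 0.5 0.3] g -0.0004
slide [141.3  44.7  88.6] rot [-0.53 -0.29 -0.02]
```

The cheese centre is at about (40,-90) mm on the board, askew by +5.5°. I'll push it to the rail with two spread fingers, which squares it.

```bash
python3 -m creep '[{"rotation":[0,0,0],"slide":[35,11,0],"grip":0.2},{"rotation":[0,0,0],"slide":[70,22,0],"grip":0.2},{"rotation":[0,0,0],"slide":[105,34,0],"grip":0.2},{"rotation":[-0.5,0,0],"slide":[141,45,20],"grip":0.2},{"rotation":[-0.5,0,0],"slide":[141,45,50],"grip":0.2}]' 30
python3 -c "
from h import *
st();go([-.03,-.09,.04]);cap('wrist','w6')"
```

```text
t: 7.2
tool_pos: [0.4792, -0.1842, 0.1585]
tool_rot: [0.002, 0.745, -0.667, 0.004]
wrist_force: [0.8, 0.3, -0.0]
grip_width: 0.0514
t 7.2 board [-29.6 -93.5 158.5] F_b [ 0.8  0.2 -0. ] g 0.0514
slide [ -4.5   0.7 118.5] rot [-0.18 -0.49 -0.25]
```

View pics/w6.png

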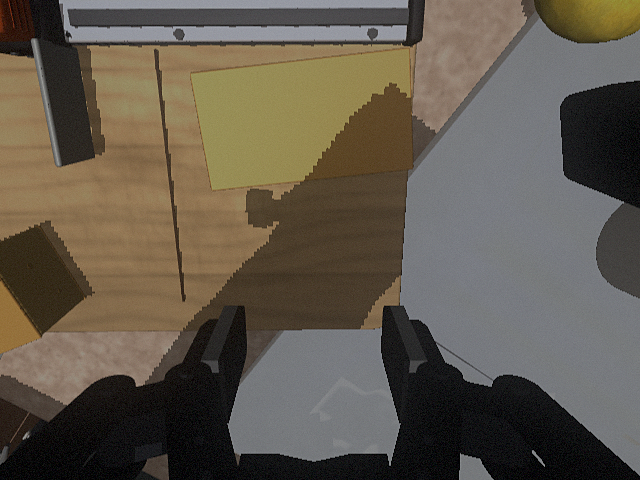

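The spread fingers are at (230,340) and (400,340), in front of the cheese with free board below them. Descending.

```bash
python3 -m creep '[{"rotation":[0,0,0],"slide":[-4,0,30],"grip":0.2},{"rotation":[0,0,0],"slide":[-4,0,60],"grip":0.2},{"rotation":[0,0,0],"slide":[-4,0,90],"grip":0.2},{"rotation":[0,0,0],"slide":[-4,0,110],"grip":0.2},{"rotation":[0,0,0],"slide":[-4,0,117],"grip":0.2}]'
python3 -m creep '[{"rotation":[0,0,0],"slide":[0,0,0],"grip":0.2}]'
python3 -c "
from h import *
st();go([0,-.09,.04]);c=cap('side','s6');crop(c,200,220,260,190,3,'s6c')"
```

```text
t: 7.75
tool_pos: [0.4732, -0.1746, 0.0326]
tool_rot: [0.003, 0.746, -0.666, -0.004]
wrist_force: [-0.2, 0.1, 0.1]
grip_width: 0.051
t: 7.85
tool_pos: [0.4729, -0.1735, 0.0318]
tool_rot: [0.003, 0.746, -0.665, -0.005]
wrist_force: [0.2, 0.5, 0.1]
grip_width: 0.0513
t 7.85 board [-34.7 -82.1  31.8] F_b [0.3 0.5 0.1] g 0.0513
slide [  7.8 -34.6  -8.7] rot [ 0.64  0.19 -0.04]
```

View pics/s6c.png

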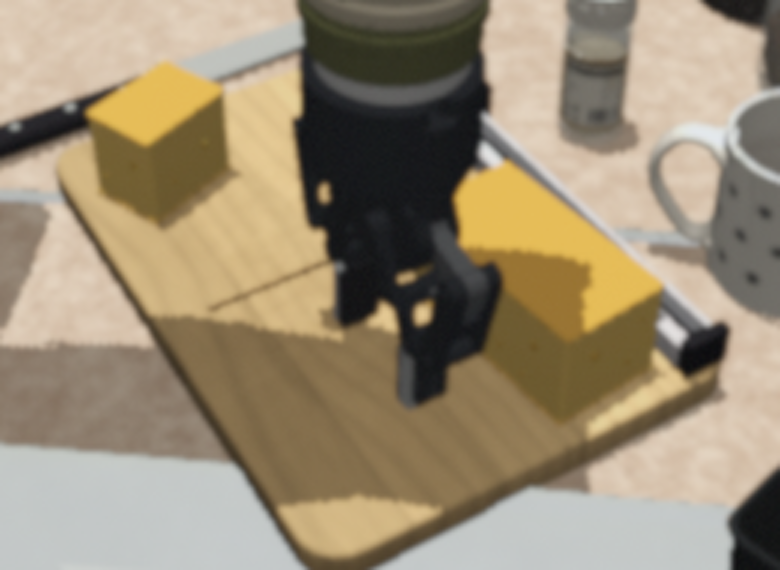

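```bash
python3 -m creep '[{"rotation":[0,0,0],"slide":[4,-6,-4],"grip":0.2},{"rotation":[0.6,0,0],"slide":[8,-12,-8],"grip":0.2},{"rotation":[0.6,0,0],"slide":[8,-17,-8],"grip":0.2},{"rotation":[0.6,0,0],"slide":[8,-21,-8],"grip":0.2},{"rotation":[0.6,0,0],"slide":[8,-24,-8],"grip":0.2}]'
python3 -c "
from h import *
st();go([0,-.09,.04])"
```

```text
t: 8.4
tool_pos: [0.4984, -0.1789, 0.0402]
tool_rot: [-0.001, 0.746, -0.666, -0.001]
wrist_force: [-0.6, 0.0, -0.1]
grip_width: 0.0512
t 8.4 board [ -9.9 -90.4  40.2] F_b [-0.6  0.1 -0.1] g 0.0512
slide [-0.4 -9.9  0.2] rot [-0.01  0.17 -0.04]
```

```bash
python3 -m creep '[{"rotation":[0,0,0],"slide":[0,-3,0],"grip":0.2},{"rotation":[0,0,0],"slide":[0,-6,0],"grip":0.2},{"rotation":[0,0,0],"slide":[0,-9,0],"grip":0.2},{"rotation":[0,0,0],"slide":[0,-12,0],"grip":0.2},{"rotation":[0,0,0],"slide":[0,-15,0],"grip":0.2}]'
python3 -c "
from h import *
st()"
python3 -m creep '[{"rotation":[0,0,0],"slide":[0,-2,0],"grip":0.2},{"rotation":[0,0,0],"slide":[0,-4,0],"grip":0.2},{"rotation":[0,0,0],"slide":[0,-4,0],"grip":0.2}]'
python3 -c "
from h import *
st()"
```

```text
t: 8.9
tool_pos: [0.5122, -0.1764, 0.0399]
tool_rot: [-0.001, 0.746, -0.665, -0.002]
wrist_force: [-4.3, 2.2, 2.5]
grip_width: 0.0511
t 8.9 board [  4.  -89.5  39.9] F_b [-4.   2.7  2.5] g 0.0511
t: 9.2
tool_pos: [0.5162, -0.1757, 0.0397]
tool_rot: [-0.001, 0.746, -0.665, -0.003]
wrist_force: [-3.0, 1.2, 1.3]
grip_width: 0.051
t 9.2 board [  8.1 -89.3  39.7] F_b [-2.9  1.5  1.3] g 0.051
```

```bash
python3 -m creep '[{"rotation":[0,0,0],"slide":[0,-2,0],"grip":0.2},{"rotation":[0,0,0],"slide":[0,-4,0],"grip":0.2},{"rotation":[0,0,0],"slide":[0,-5,0],"grip":0.2},{"rotation":[0,0,0],"slide":[0,-5,0],"grip":0.2}]'
python3 -c "
from h import *
st()"
```

```text
t: 9.6
tool_pos: [0.5208, -0.1755, 0.0397]
tool_rot: [-0.0, 0.746, -0.666, -0.003]
wrist_force: [-4.9, -0.6, 3.3]
grip_width: 0.0509
t 9.6 board [ 12.7 -89.6  39.7] F_b [-5.  -0.   3.3] g 0.0509
```

```bash
python3 -m creep '[{"rotation":[0,0,0],"slide":[0,-1.5,0],"grip":0.2},{"rotation":[0,0,0],"slide":[0,-3,0],"grip":0.2},{"rotation":[0,0,0],"slide":[0,-3,0],"grip":0.2}]'
python3 -c "
from h import *
st();cap('wrist','w7')"
```

```text
t: 9.9
tool_pos: [0.5207, -0.1755, 0.0397]
tool_rot: [0.002, 0.746, -0.666, -0.005]
wrist_force: [-13.3, -2.4, 10.3]
grip_width: 0.0515
t 9.9 board [ 12.6 -89.6  39.7] F_b [-13.5  -0.8  10.3] g 0.0515
```

View pics/w7.png

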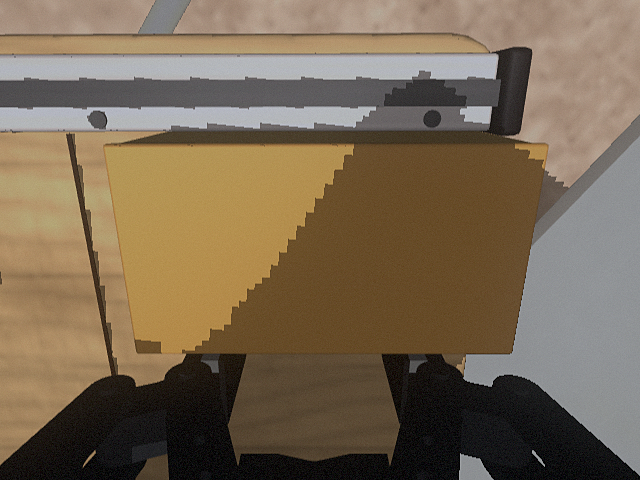

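The cheese is flat against the rail, its far edge parallel to it from (105,143) to (547,145). I retreat and check the clearance on the right, including the black box.

```bash
python3 -m creep '[{"rotation":[0,0,0],"slide":[0,10,0],"grip":0.2},{"rotation":[0,0,0],"slide":[0,25,0],"grip":0.2},{"rotation":[0,0,0],"slide":[10,25,-40],"grip":-1},{"rotation":[0,0,0],"slide":[30,25,-80],"grip":-1},{"rotation":[0,0,0],"slide":[60,15,-110],"grip":-1}]'
python3 - <<'E'
from h import *
st();go([.053,-.195,.15])
c=load('top1'); 
ps=np.array([b(p3(c,u,v)) for u in range(470,520,3) for v in range(205,250,3)])*1e3
q=ps[ps[:,2]>20]; print(q.min(0).round(),q.max(0).round())
c=load('w7')
for u,v in [(105,143),(547,145),(513,353),(134,353)]: print((b(onz(c,u,v,.077))*1e3).round(1))
E
```

```text
t: 10.45
tool_pos: [0.5141, -0.2371, 0.1522]
tool_rot: [0.001, 0.747, -0.665, -0.003]
wrist_force: [1.8, -1.3, -0.2]
grip_width: 0.008
t 10.45 board [  -1.1 -150.   152.2] F_b [ 1.7 -1.5 -0.2] g 0.008
slide [ 45.  -54.1   1.7] rot [ 0.37  0.17 -0.02]
[ -16. -340.   21.] [  89. -249.  109.]
[ 83.5 -38.   77. ]
[  82.8 -147.1   77. ]
[  23.1 -147.7   77. ]
[ 23.1 -36.7  77. ]
```

```bash
python3 -m creep '[{"rotation":[0,0,0],"slide":[12,-20,0],"grip":-1},{"rotation":[0,0,0],"slide":[24,-40,0],"grip":-1},{"rotation":[0,0,0],"slide":[32,-53,10],"grip":-1},{"rotation":[0,0,0],"slide":[32,-53,35],"grip":-1},{"rotation":[0,0,0],"slide":[32,-53,50],"grip":-1}]'
python3 -m creep '[{"rotation":[0,0,0],"slide":[0,0,0],"grip":-1}]'
python3 -c "
from h import *
st();go([.053,-.182,.05]);cap('wrist','w8')"
```

```text
t: 10.95
tool_pos: [0.5711, -0.2632, 0.1002]
tool_rot: [0.001, 0.746, -0.665, -0.003]
wrist_force: [-0.6, 0.5, -0.2]
grip_width: -0.0002
t: 11.05
tool_pos: [0.5704, -0.2627, 0.0977]
tool_rot: [0.001, 0.746, -0.665, -0.004]
wrist_force: [-1.1, -0.3, -0.5]
grip_width: 0.0001
t 11.05 board [  52.  -181.9   97.7] F_b [-1.2 -0.1 -0.5] g 0.0001
slide [ 0.3 -1.4 47.7] rot [ 0.39  0.28 -0.03]
```

View pics/w8.png

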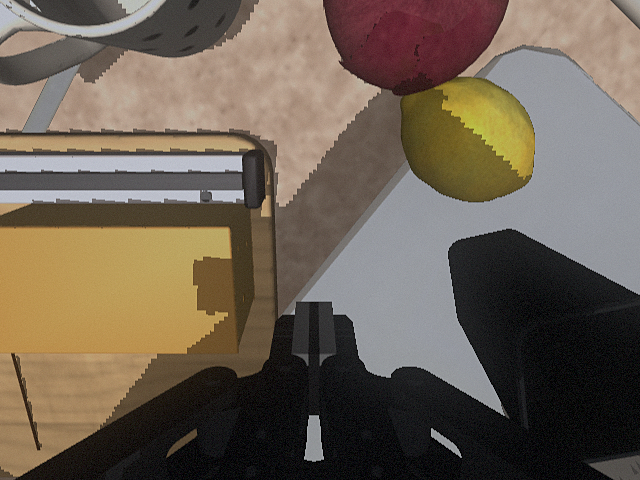

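The fingertip at (315,305) is clear of the cheese end at (235,290) and of the black box at (460,250). Descending.

```bash
python3 -m creep '[{"rotation":[0,0,0],"slide":[0,-1,15],"grip":-1},{"rotation":[0.4,0,0],"slide":[0,-1,30],"grip":-1},{"rotation":[0.4,0,0],"slide":[0,-1,42],"grip":-1},{"rotation":[0.4,0,0],"slide":[0,-1,46],"grip":-1},{"rotation":[0.4,0,0],"slide":[-5,-1,46],"grip":-1}]'
python3 -c "
from h import *
st();go([.053,-.162,.05])"
```

```text
t: 11.6
tool_pos: [0.5713, -0.2583, 0.0529]
tool_rot: [-0.002, 0.746, -0.666, -0.001]
wrist_force: [-0.1, 0.1, 0.4]
grip_width: -0.0002
t 11.6 board [  53.3 -177.6   52.9] F_b [-0.1  0.1  0.4] g -0.0002
slide [-15.6   0.3   2.9] rot [-0.09  0.2  -0.07]
```

```bash
python3 -m creep '[{"rotation":[0,0,0],"slide":[-6,0,0],"grip":-1},{"rotation":[0,0,0],"slide":[-12,0,0],"grip":-1},{"rotation":[0,0,0],"slide":[-17,0,0],"grip":-1},{"rotation":[0,0,0],"slide":[-22,0,0],"grip":-1},{"rotation":[0,0,0],"slide":[-27,0,0],"grip":-1}]'
python3 -c "
from h import *
st()"
python3 -m creep '[{"rotation":[0,0,0],"slide":[-5,0,0],"grip":-1},{"rotation":[0,0,0],"slide":[-10,0,0],"grip":-1},{"rotation":[0,0,0],"slide":[-15,0,0],"grip":-1},{"rotation":[0,0,0],"slide":[-20,0,0],"grip":-1},{"rotation":[0,0,0],"slide":[-25,0,0],"grip":-1}]'
python3 -c "
from h import *
st();cap('wrist','w9')"
```

```text
t: 12.1
tool_pos: [0.5687, -0.232, 0.0537]
tool_rot: [-0.001, 0.746, -0.666, 0.0]
wrist_force: [-0.6, -3.6, 2.2]
grip_width: 0.0003
t 12.1 board [  53.8 -151.2   53.7] F_b [-1.  -3.5  2.2] g 0.0003
t: 12.6
tool_pos: [0.5658, -0.2069, 0.0538]
tool_rot: [-0.001, 0.746, -0.666, 0.0]
wrist_force: [-0.6, -3.9, 0.3]
grip_width: 0.0
t 12.6 board [  53.8 -126.    53.8] F_b [-1.  -3.8  0.3] g 0.0
```

View pics/w9.png

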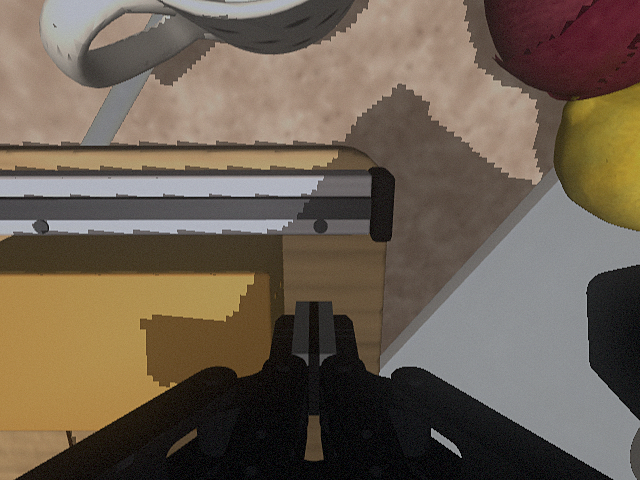

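The cheese is sliding along the rail with about 4 N. Continuing.

```bash
python3 -m creep '[{"rotation":[0,0,0],"slide":[-5,0,0],"grip":-1},{"rotation":[0,0,0],"slide":[-10,0,0],"grip":-1},{"rotation":[0,0,0],"slide":[-15,0,0],"grip":-1},{"rotation":[0,0,0],"slide":[-20,0,0],"grip":-1},{"rotation":[0,0,0],"slide":[-25,0,0],"grip":-1}]'
python3 -c "
from h import *
st()"
python3 -m creep '[{"rotation":[0,0,0],"slide":[-4,0,0],"grip":-1},{"rotation":[0,0,0],"slide":[-8,0,0],"grip":-1},{"rotation":[0,0,0],"slide":[-12,0,0],"grip":-1},{"rotation":[0,0,0],"slide":[-14,0,0],"grip":-1}]'
python3 -c "
from h import *
st();c=cap('side','s9');crop(c,240,200,200,150,4,'s9c')"
```

```text
t: 13.15
tool_pos: [0.5628, -0.1806, 0.0537]
tool_rot: [-0.002, 0.746, -0.666, -0.0]
wrist_force: [-0.1, -3.6, -0.4]
grip_width: -0.0001
t 13.15 board [ 53.8 -99.5  53.7] F_b [-0.5 -3.5 -0.4] g -0.0001
t: 13.55
tool_pos: [0.5611, -0.1661, 0.0537]
tool_rot: [-0.002, 0.746, -0.665, -0.0]
wrist_force: [0.5, -2.9, -0.4]
grip_width: -0.0002
t 13.55 board [ 53.8 -84.9  53.7] F_b [ 0.2 -2.9 -0.4] g -0.0002
```

View pics/s9c.png

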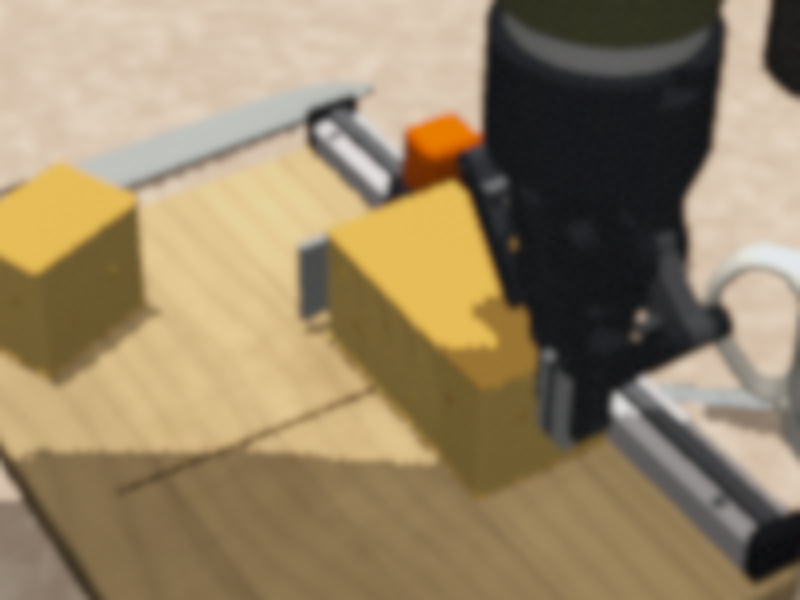

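The cheese is a few mm short of the plate. Now small steps while watching the force.

```bash
python3 -m creep '[{"rotation":[0,0,0],"slide":[-2,0,0],"grip":-1},{"rotation":[0,0,0],"slide":[-3,0,0],"grip":-1},{"rotation":[0,0,0],"slide":[-4,0,0],"grip":-1},{"rotation":[0,0,0],"slide":[-4,0,0],"grip":-1}]'
python3 -c "
from h import *
st()"
python3 -m creep '[{"rotation":[0,0,0],"slide":[-1,0,0],"grip":-1},{"rotation":[0,0,0],"slide":[-2,0,0],"grip":-1},{"rotation":[0,0,0],"slide":[-2,0,0],"grip":-1}]'
python3 -c "
from h import *
st()"
```

```text
t: 14.0
tool_pos: [0.5606, -0.1618, 0.0537]
tool_rot: [-0.002, 0.747, -0.665, -0.0]
wrist_force: [0.6, -1.4, -0.6]
grip_width: 0.0001
t 14.0 board [ 53.8 -80.5  53.7] F_b [ 0.5 -1.5 -0.6] g 0.0001
t: 14.3
tool_pos: [0.5604, -0.1597, 0.0537]
tool_rot: [-0.002, 0.747, -0.665, -0.0]
wrist_force: [1.5, -2.1, -0.6]
grip_width: -0.0001
t 14.3 board [ 53.8 -78.4  53.7] F_b [ 1.2 -2.2 -0.6] g -0.0001
```

```bash
python3 -m creep '[{"rotation":[0,0,0],"slide":[-1,0,0],"grip":-1},{"rotation":[0,0,0],"slide":[-2,0,0],"grip":-1},{"rotation":[0,0,0],"slide":[-2,0,0],"grip":-1}]'
python3 -c "
from h import *
st();c=cap('side','s10');crop(c,240,200,200,150,4,'s10c')"
```

```text
t: 14.6
tool_pos: [0.5602, -0.1582, 0.0537]
tool_rot: [-0.001, 0.746, -0.665, 0.0]
wrist_force: [0.2, -4.9, -1.4]
grip_width: -0.0
t 14.6 board [ 53.8 -76.9  53.7] F_b [-0.3 -4.9 -1.4] g -0.0
```

View pics/s10c.png

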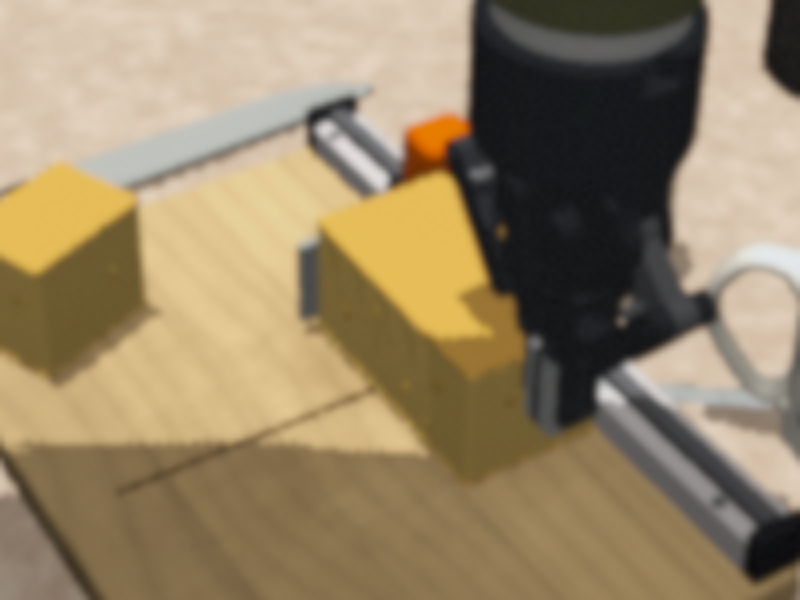

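```bash
python3 -m creep '[{"rotation":[0,0,0],"slide":[-1,0,0],"grip":-1},{"rotation":[0,0,0],"slide":[-2,0,0],"grip":-1},{"rotation":[0,0,0],"slide":[-2,0,0],"grip":-1}]'
python3 -c "
from h import *
st()"
```

```text
t: 14.95
tool_pos: [0.5602, -0.158, 0.054]
tool_rot: [-0.0, 0.746, -0.666, 0.001]
wrist_force: [-0.4, -8.5, -0.2]
grip_width: -0.0001
t 14.95 board [ 53.8 -76.7  54. ] F_b [-1.4 -8.4 -0.2] g -0.0001
```

The force is 8.4 N with no further motion, so the cheese rests on the plate. Backing off and checking.

```bash
python3 -m creep '[{"rotation":[0,0,0],"slide":[8,0,0],"grip":-1},{"rotation":[0,0,0],"slide":[20,0,0],"grip":-1},{"rotation":[0,0,0],"slide":[22,10,-40],"grip":-1},{"rotation":[0,0,0],"slide":[10,40,-80],"grip":-1},{"rotation":[0,0,0],"slide":[-15,70,-120],"grip":-1}]'
python3 -m creep '[{"rotation":[0,0,0],"slide":[-45,0,-15],"grip":-1},{"rotation":[0,0,0],"slide":[-75,0,-30],"grip":-1},{"rotation":[0,0,0],"slide":[-75,0,-30],"grip":-1}]'
python3 - <<'E'
from h import *
st(); c=cap('wrist','w10')
E
```

```text
t: 15.45
tool_pos: [0.4925, -0.1546, 0.1696]
tool_rot: [-0.001, 0.746, -0.666, 0.001]
wrist_force: [-0.3, -0.4, 1.3]
grip_width: 0.0004
t: 15.75
tool_pos: [0.4843, -0.0776, 0.2022]
tool_rot: [-0.002, 0.747, -0.665, 0.002]
wrist_force: [0.1, -1.2, 0.4]
grip_width: -0.0002
t 15.75 board [-12.3  11.8 202.2] F_b [-0.  -1.2  0.4] g -0.0002
```

View pics/w10.png

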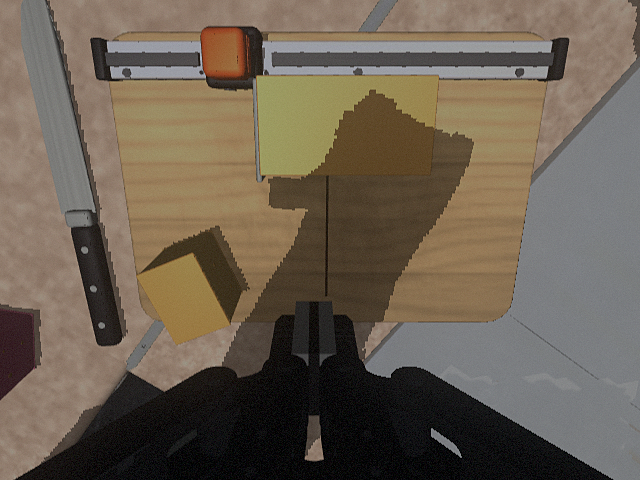

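Run:
```python
from h import *
c=load('w10'); crop(c,190,20,160,115,5,'w10c');crop(c,240,60,210,130,3.8,'w10d')
```

```text
(no output)
```

View pics/w10c.png

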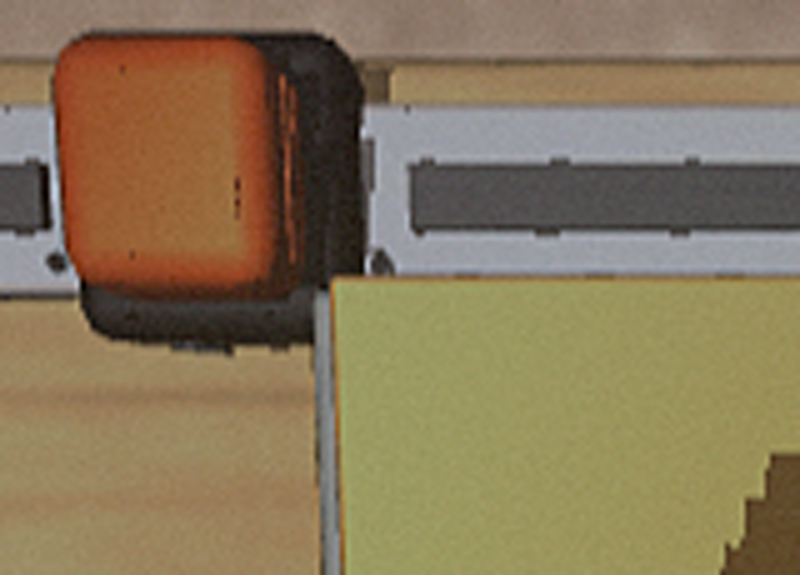

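View pics/w10d.png

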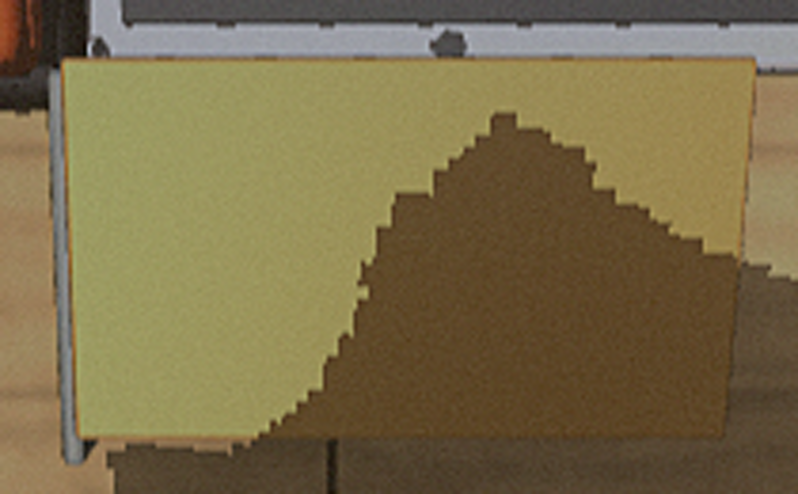

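The cheese's left edge runs along the plate, (62,60) to (78,437) in the crop, and its far edge is level with the rail from (62,60) to (755,58). The pin is still sunk. Checking the numbers next.

Run:
```python
from h import *
c=load('w10'); k=lambda x,y:(240+(x+.5)/3.8-.5,60+(y+.5)/3.8-.5)
C=np.array([b(onz(c,*k(x,y),.077)) for x,y in [(62,60),(755,58),(725,437),(79,437)]])*1e3
print(C.round(1),C.mean(0).round(1))
for i,j in[(0,1),(3,2)]:
    d=C[i]-C[j]; print('yaw',np.degrees(np.arctan2(-d[0],d[1])).round(2))
print('railnear',(b(onz(c,300,79,.038))*1e3).round(1),(b(onz(c,500,79.5,.038))*1e3).round(1))
k=lambda x,y:(190+(x+.5)/5-.5,20+(y+.5)/5-.5)
for n,x,y,h in [('blkL',58,150,.083),('blkR',268,150,.083),('plateL',313,295,.065),('plateR',331,295,.065),('cheese L top',333,295,.077),('n1 R edge',411,200,.043),('n3 L edge',48,195,.043)]: print(n,(b(onz(c,*k(x,y),h))*1e3).round(1))
```

```text
[[ 83.1  46.7  77. ]
 [ 83.2 -62.6  77. ]
 [ 23.4 -63.   77. ]
 [ 23.5  46.4  77. ]] [53.3 -8.1 77. ]
yaw 0.09
yaw -0.06
railnear [83.  21.5 38. ] [  82.5 -116.2   38. ]
blkL [96.6 76.8 83. ]
blkR [96.6 52.6 83. ]
plateL [81.9 50.6 65. ]
plateR [81.9 48.4 65. ]
cheese L top [81.3 46.6 77. ]
n1 R edge [94.9 40.  43. ]
n3 L edge [95.6 88.4 43. ]
```

```bash
python3 -m creep '[{"rotation":[0,0,0],"slide":[0,30,0],"grip":-1},{"rotation":[0,0,0],"slide":[0,60,0],"grip":-1},{"rotation":[0,0,0],"slide":[0,60,0],"grip":-1}]'
python3 - <<'E'
from h import *
st(); c=cap('side','s11');crop(c,180,170,320,240,2.5,'s11c')
E
```

```text
t: 16.1
tool_pos: [0.4217, -0.0861, 0.1995]
tool_rot: [-0.001, 0.746, -0.666, -0.0]
wrist_force: [1.4, -0.6, 1.0]
grip_width: 0.0002
t 16.1 board [-75.5  10.6 199.5] F_b [ 1.3 -0.8  1. ] g 0.0002
```

View pics/s11c.png

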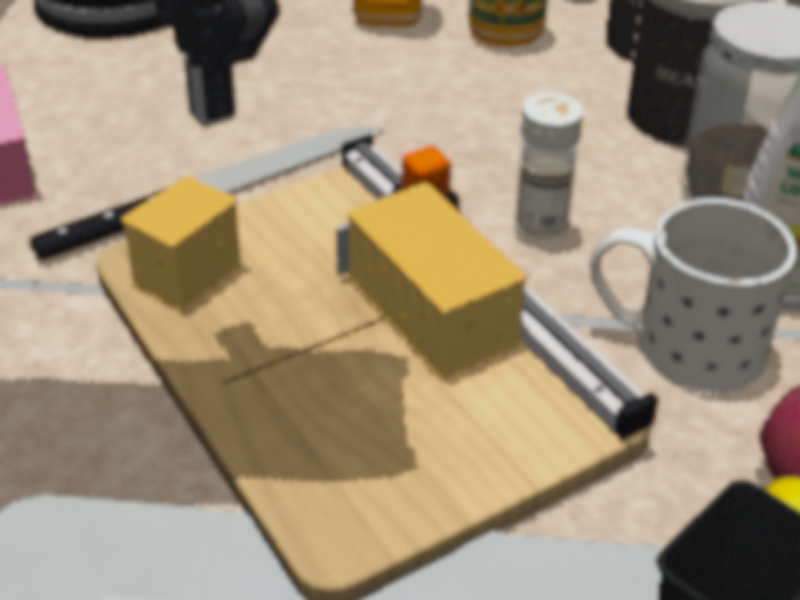

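The cheese (435,275) rests on the plate (343,248) and against the rail. The mug, jar, knife and cut portion look undisturbed, and the robot touches nothing.

```bash
python3 -c "
from cell import robot
print(robot.sign_off())"
```

```text
the job is handed in; nothing more can be done
None
```

The stop is seated in the middle (two-dot) notch, and the cheese lies flat on the rail with its end against the steel plate. I handed the job in at about 16 s; no verdict was reported.

- **Stop:** it slid into the three-dot notch first, and about 16 N pushed it out again. It then snapped into the two-dot notch: the push vanished and the pin sank. After the cheese push, the block measured 64.7 mm along the board, against 63 mm nominal. The wrist camera read the known marks about 1.3 to 2 mm high, so the two agree.
- **Cheese:** I squared it on the rail with two spread fingers, then pushed it along until it stopped moving at 8.4 N, below what unseats the stop. The last picture put its origin at x = 53.3 mm (53 mm is flat on the rail). Its skew was within 0.1°, and its end lay within about 1 mm of the plate face, inside camera accuracy.
- **Everything else:** the mug, spice jar, knife, cut portion and pink look-alike were never touched. In the last side picture the first four look undisturbed. I judged that by eye and did not measure their positions again. No check failed.

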